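Index the stake turret to the ball stake

ROBOT

A 6-joint arm with a two-finger parallel gripper is mounted at the origin on the work surface. World frame = base frame: x ahead of the robot, y to its left, z up, the work surface at z = 0. Lengths are in m, angles in rad, forces in N, time in s.
With the tool pointing down it reaches from about 0.425 to 0.925 m from the base axis. Payload 12.5 kg.
Tool frame: the origin (TCP) lies at the very end of the fingers, on their centre line; the grasp point (between the pads) lies arm.pinch_z behind it (arm.pinch_z is the distance from the TCP to the grasp point, in m); z points along the fingers, y is the line along which they close (so a half turn about z gives the same grasp; the last joint's range is limited). The gripper opens to 85 mm and grips with 20 to 120 N. Pads are 22 mm wide; open, the fingers measure 114 mm over their backs; the gripper's body (76 mm by 85 mm) begins 54 mm behind the grasp point. The pads swing forward as they close: fully open they stand 13 mm farther back than shut.
Start: joints at [-1.28, 0.491, 1.559, -0, 1.092, -0.106], TCP at [0.242, -0.576, 0.231] pointing down, gripper open.
Joint ranges: [-3.1, 3.1], [-0.84, 2.19], [0.05, 2.79], [-1.13, 4.28], [0.06, 2.93], [-2.69, 2.69]. Speed limits (rad/s): [2.22, 2.22, 2.79, 3.14, 3.14, 3.14].

INTERFACE

Orientations are given as a unit quaternion [w, x, y, z].
In Python, from plant import arm gives the robot as it stands.
- The arm moves only by the shell command python3 -m crank 'ROWS'. ROWS is JSON, a list of rows, each an object with "gripper": the finger opening in mm, from 0 to 85.4; "offset": the shift along the world's x, y, z each as a share of 1 m, from -1 to 1, a list of three; "rot": the turn, a rotation vector about the world's x, y, z each as a share of 360 degrees, from -1 to 1, a list of three. A call has 1 to 5 rows; each row is the pose to reach, as a shift and turn from the pose commanded when the call began, turning the shorter way round; what a row does not reach only later rows make up. A row lasts 1/8 s, in which the tool goes at most 62.5 mm and 10.7 degrees, less where a joint would pass 70% of its speed; a pose out of reach is approached as far as the arm can. A call with a number of a shift or a turn outside -1 to 1 is refused whole. A call with a gripper value outside its range is refused whole. The fingers move at their own pace and stop on an object; the grip force is fixed at half the most. Time passes only in rows, so rows that repeat a pose let the fingers close. It gives the time, the measured TCP pose, the force, the opening and the grip force at its end, in the units of the state.
- arm.sense(): the state, without advancing time (a new reading comes with each control period).
- arm.get_image(name): name is "side" or "top"; returns the picture (384x512x3 uint8, red, green, blue); there is no depth.
- arm.camera_params(name): a dict with "vfov" (degrees; the focal length in pixels is half the picture's height over the tangent of half this angle, whatever the lens; pixels are square), "cx", "cy" (the principal point, pixels), "R" (3x3) and "t" (3): a world point X has camera coordinates R X + t. Camera axes: x right, y down, z forward; pixel columns grow to the right and rows downward; lengths in m; the calibration is good to about 2 mm. A picture is of the moment at which its call begins. camera_params takes no time and is no camera call.
- arm.finish_job(): hands the job in; it is judged then, once.
The state is a dict: "t": time; "joints": joint angles; "dq": joint speeds; "joint_torque": joint torques, N m; "eef_pos": TCP position; "ee_rot": TCP orientation; "force": force on the tool from outside, world axes, zero at the start; "moment": the same for the moment, N m; "width": finger opening in m; "gripper_force": force on a finger pad.
Only numpy, scipy, OpenCV 4.12 (cv2) and the standard library are available. Lean on these libraries where they do the work, as an engineer would, in place of code of your own. Each camera call takes 0.05 s, during which the arm holds its last target. There are 200 camera calls.

TASK

The silversmith's bench has a rotary turret of forming stakes: with the fingertips, push its upright tab around until the ball-headed stake stands at the fixed pointer, clicked into its notch, and then let go. Push the tab from one side at a time without pinching it, do not touch the polished stakes, and leave everything else on the bench where it lies.

Things in the scene. Friction and masses are not known exactly. Their poses are not given: they have to be found in the camera images.
- turret_base: fixed grey round foot of the turret, 196 mm across, 12 mm thick; origin on the turret's upright axis, at the bench top. Its own +x axis points from the turret axis to the fixed pointer
- turret (a joint): rotation of the turret on its foot in rad, growing anticlockwise seen from above; no end stops, turns either way. 0 (or any whole turn) = ball stake at the pointer; the starting value lies between about 0.9 and 5.4. A sprung roller clicks it into six notches, every 60 degrees (1.047 rad): it drops into the nearest notch by itself once past half-way between two, and stays there when let go. About 3 to 5 N sideways at the tab turns it out of a notch
- tab_top (a point): top centre of the turret's only upright push tab, a steel plate 22 mm wide radially, 12 mm thick in the direction it is pushed, standing 112 mm from the turret axis (to its middle) from 36 to 122 mm above the bench; turns with the turret, joined to it by a flat radial bar whose top is 43 mm above the bench. Seen from above it stands 150 degrees anticlockwise of the ball stake
- tab_ccw: anticlockwise half (6 mm) of the tab's thickness; origin on the turret axis at the bench top, turns with the turret. Pushing its face turns the turret clockwise
- tab_cw: clockwise half (6 mm) of the tab's thickness; origin on the turret axis at the bench top, turns with the turret. Pushing its face turns the turret anticlockwise
- ball_stake (a point): centre of the ball (29 mm diameter) of the ball-headed stake, 50 mm from the turret axis, 76 mm above the bench; turns with the turret
- stakes: the six plain steel stations, 60 degrees apart on a 50 mm radius on the turret's disc (170 mm across, top at 45 mm): anticlockwise from above a ball, a flat mushroom head, a cone, a square head, a T-bar, and a low blanked socket. All lie within 70 mm of the turret axis and below 95 mm. Origin on the turret axis at the bench top, turns with the turret
- index_mark (a point): the working position: the point 50 mm from the turret axis towards the pointer, 76 mm above the bench, where the ball's centre must come; fixed
- pointer_tip (a point): tip of the fixed dark steel pointer block on a tongue of the foot, 137 mm from the turret axis, 46 mm above the bench; the block stretches 31 mm farther out
- bench_block: loose bystander: square steel block, 70 x 70 x 22 mm; origin at the centre of its underside
- ring_blank: loose bystander: brass ring, 32 mm across, 12 mm high; origin at the centre of its underside
- paste_jar: loose bystander: jar, 60 mm across, 60 mm high; origin at the centre of its underside
- chasing_punch: loose bystander: square steel punch lying flat, 100 x 10 x 10 mm; origin at the centre of its underside
- chasing_hammer: loose bystander: small hammer with wooden handle lying along its own x, 220 mm long; origin at the middle of its length
- graver: loose bystander: wooden-handled graver lying along its own x, 160 mm long; origin at the middle of its length
- mallet: loose bystander: wooden mallet lying with its handle towards its own -x, head 60 x 95 x 56 mm centred 60 mm along +x, handle end at -160 mm; origin on the bench
- parts_cup: loose bystander: white china bowl, 70 mm across, 50 mm high; origin at the centre of its underside

How it is judged:
By the outcome, as a careful person would: the job done as asked, in the order asked, and still so for the second after the job is handed in, with the robot touching nothing.
It also fails if it takes over 64 s, if anything falls off the work surface, if the arm or the gripper's body presses on something with over 40 N, if the wrist force passes 120 N, or if a joint passes its speed limit or range.

## Working session

There is one attempt and no reset: what is moved stays moved. The work goes in short steps, Python scripts to look and compute and a shell command to move; the robot and the scene stay as the last step left them, time stands still between calls to the robot, and variables do not carry over. Pictures are saved under pics/ and viewed, at most 10 in all, crops included, and the job is handed in when it is done.

```bash
mkdir -p pics; python3 - <<'E'
from plant import arm
import cv2
for n in("top","side"):
    im=arm.get_image(n); cv2.imwrite(f"pics/{n}0.png",im[:,:,::-1])
    p=arm.camera_params(n);print(n,p)
print(arm.pinch_z,arm.sense())
E
```

```text
top {'vfov': 51.62517921218064, 'cx': 252.03756538769574, 'cy': 189.40143109872028, 'R': array([[ 0.00352087, -0.99992827, -0.0114484 ],
       [-0.99522207, -0.00238676, -0.09760803],
       [ 0.0975737 ,  0.01173737, -0.99515909]]), 't': array([0.00477533, 0.60977883, 1.29250408])}
side {'vfov': 57.531721736590605, 'cx': 254.77522658904937, 'cy': 186.99625352175516, 'R': array([[-0.93192989, -0.36241801, -0.01264365],
       [-0.24268563,  0.64919615, -0.72086617],
       [ 0.26946309, -0.6687283 , -0.69295894]]), 't': array([0.56422   , 0.22643086, 1.01232423])}
0.0187 {'t': 0.1, 'joints': array([-1.27959477e+00,  4.91493299e-01,  1.55939890e+00,  4.64715915e-06,
        1.09166922e+00, -1.05582022e-01]), 'dq': array([ 0.00027817, -0.0016832 , -0.00022062,  0.00119905, -0.00122486,
       -0.00100065]), 'joint_torque': array([ 4.22645680e-03, -6.19445872e+01, -2.62024713e+01, -7.88161583e-05,
        2.88250223e-03, -3.86015563e-05]), 'eef_pos': array([ 0.24150946, -0.57624105,  0.2307863 ]), 'ee_rot': array([-4.82490358e-04,  9.80384909e-01,  1.97091846e-01, -4.28385046e-05]), 'force': array([ 0.0309856 , -0.21158322,  0.34251944]), 'moment': array([0.06635933, 0.03112155, 0.00302928]), 'gripper_force': 0.0, 'width': 0.0856654797925699}
```

View pics/top0.png

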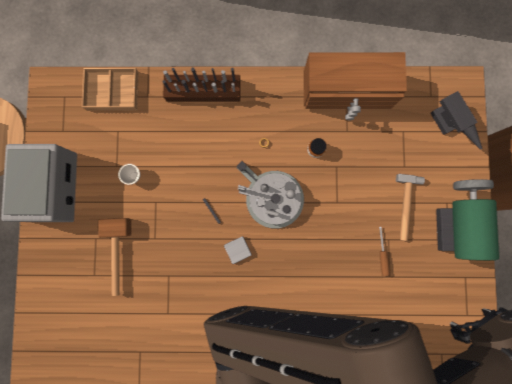

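View pics/side0.png

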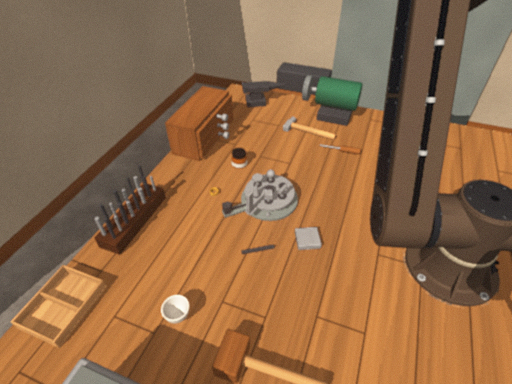

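The top view shows the turret at about (275,200), with the pointer at the upper left, about (247,170), and a bar or tab near (243,188). I need enlarged crops to read them properly.

```bash
cat > h.py <<'E'
import numpy as np
from plant import arm
def K(p):
    f=192/np.tan(np.radians(p["vfov"]/2)); return f
def ray(n,u,v,z):
    p=arm.camera_params(n);f=K(p);R=p["R"];C=-R.T@p["t"]
    d=R.T@np.array([(u-p["cx"])/f,(v-p["cy"])/f,1]);return C+d*(z-C[2])/d[2]
def proj(n,X):
    p=arm.camera_params(n);c=p["R"]@np.asarray(X)+p["t"];return c[:2]/c[2]*K(p)+[p["cx"],p["cy"]]
E
python3 - <<'E'
import cv2
a=cv2.imread("pics/top0.png")[145:245,215:335]
b=cv2.imread("pics/side0.png")[155:235,210:310]
o=cv2.resize(a,None,fx=5,fy=5,interpolation=cv2.INTER_CUBIC)
cv2.imwrite("pics/topc.png",o)
cv2.imwrite("pics/sidec.png",cv2.resize(b,None,fx=7,fy=7,interpolation=cv2.INTER_CUBIC))
E
```

```text
(no output)
```

View pics/topc.png

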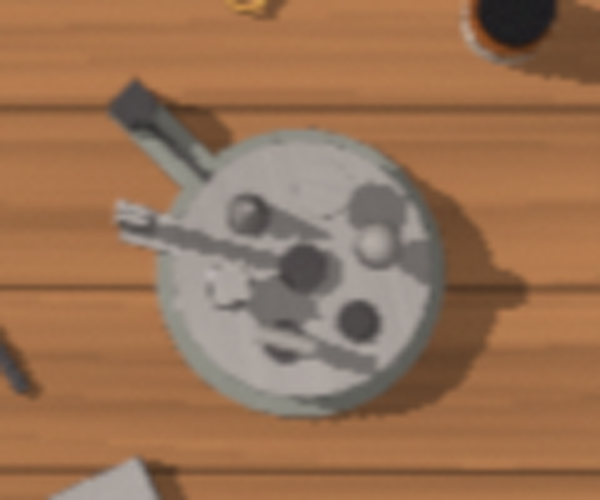

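View pics/sidec.png

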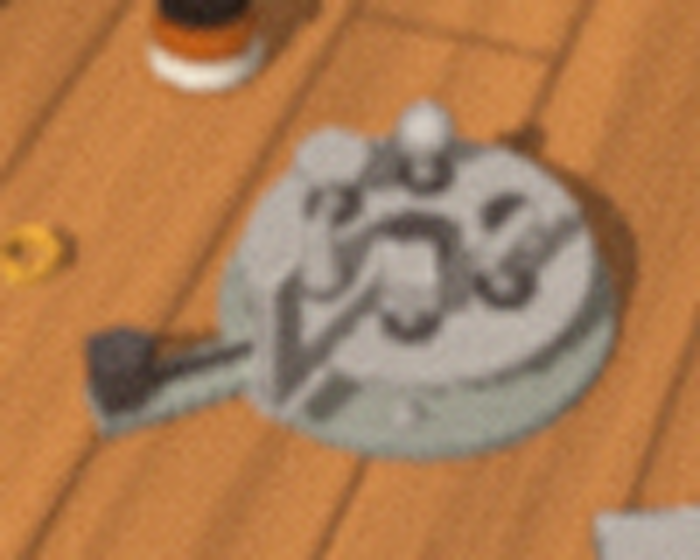

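```bash
cat >> h.py <<'E'
from scipy.optimize import least_squares
c=lambda x,y:(215+x/5-.4,145+y/5-.4)
s=lambda x,y:(210+x/7-.4,155+y/7-.4)
D=.0453
def pts(q):
    cx,cy,ap,b=q
    P=lambda r,a,z:[cx+r*np.cos(a),cy+r*np.sin(a),z]
    t=b+np.radians(150)
    return P,t
def res(q):
    P,t=pts(q);b=q[3]
    L=[("top",c(132,213),P(.112,t,.122)),("top",c(378,245),P(.05,b,.076)),("top",c(303,268),P(0,0,.05)),
       ("top",c(146,128),P(.137,q[2],.046)),("side",s(425,130),P(.05,b,.076)),("side",s(262,285),P(.112,t,.122)),("side",s(150,370),P(.137,q[2],.046))]
    return np.concatenate([proj(n,X)-np.array(u) for n,u,X in L])
E
python3 - <<'E'
from h import *
x0=list(ray("top",*c(303,268),.05)[:2])+[.82,-1.27]
r=least_squares(res,x0,loss="soft_l1");q=r.x
print(q,np.degrees(q[2:]),np.degrees(q[3]-q[2])%360);print(res(q).reshape(-1,2).round(1))
P,t=pts(q);print("tab",P(.112,t,.122),np.degrees(t))
E
```

```text
[ 0.57983201 -0.0668659   0.83986535 -1.31354169] [ 48.12073995 -75.26039497] 236.61886507510576
[[-0.5 -0.6]
 [-0.4 -0.2]
 [-0.8 -0.2]
 [-0.4  0.2]
 [-0.1  0.1]
 [ 1.1 -2.6]
 [ 0.8 -4.1]]
tab [np.float64(0.6093111114285082), np.float64(0.041184936048323864), 0.122] 74.73960502922276
```

```bash
python3 -m crank '[{"gripper":0,"offset":[0.06,0.09,0.02],"rot":[0,0,-0.025]},{"gripper":0,"offset":[0.09,0.14,0.02],"rot":[0,0,-0.05]},{"gripper":0,"offset":[0.12,0.18,0.02],"rot":[0,0,-0.075]},{"gripper":0,"offset":[0.15,0.225,0.02],"rot":[0,0,-0.1]},{"gripper":0,"offset":[0.18,0.27,0.02],"rot":[0,0,-0.125]}]'; python3 -m crank '[{"gripper":0,"offset":[0.03,0.045,0],"rot":[0,0,-0.02]},{"gripper":0,"offset":[0.065,0.095,0],"rot":[0,0,-0.035]},{"gripper":0,"offset":[0.1,0.145,0],"rot":[0,0,-0.035]},{"gripper":0,"offset":[0.13,0.195,0],"rot":[0,0,-0.035]},{"gripper":0,"offset":[0.16,0.24,0],"rot":[0,0,-0.035]}]'
```

```text
t: 0.72
eef_pos: [0.4149, -0.3157, 0.2513]
ee_rot: [0.0, 0.981, -0.196, -0.0]
force: [-0.3, -0.5, -0.5]
width: -0.0003
gripper_force: 0.0
t: 1.35
eef_pos: [0.5748, -0.0755, 0.2511]
ee_rot: [0.0, 0.954, -0.299, -0.0]
force: [0.1, -0.9, -1.0]
width: 0.0003
gripper_force: 0.0
```

```bash
python3 -m crank '[{"gripper":0,"offset":[0.03,0.045,0],"rot":[0,0,0]},{"gripper":0,"offset":[0.0625,0.091,0],"rot":[0,0,0]},{"gripper":0,"offset":[0.0625,0.091,-0.04],"rot":[0,0,0]},{"gripper":0,"offset":[0.0625,0.091,-0.09],"rot":[0,0,0]},{"gripper":0,"offset":[0.0625,0.091,-0.1],"rot":[0,0,0]}]'; python3 - <<'E'
from h import *
import cv2
print(arm.sense()["eef_pos"],arm.sense()["joints"])
a=arm.get_image("top")[125:245,195:335,::-1];b=arm.get_image("side")[125:245,190:330,::-1]
cv2.imwrite("pics/a.png",cv2.resize(np.vstack([a,b]),None,fx=2.5,fy=2.5,interpolation=cv2.INTER_CUBIC))
E
```

```text
t: 1.98
eef_pos: [0.6353, 0.0137, 0.1483]
ee_rot: [0.001, 0.954, -0.299, -0.003]
force: [0.3, 0.6, 0.3]
width: 0.0
gripper_force: 0.0
[0.63526346 0.01371954 0.14828008] [-8.22756676e-02  5.94807113e-01  1.61345010e+00 -9.26837983e-05
  9.39048718e-01  2.09687119e+00]
```

View pics/a.png

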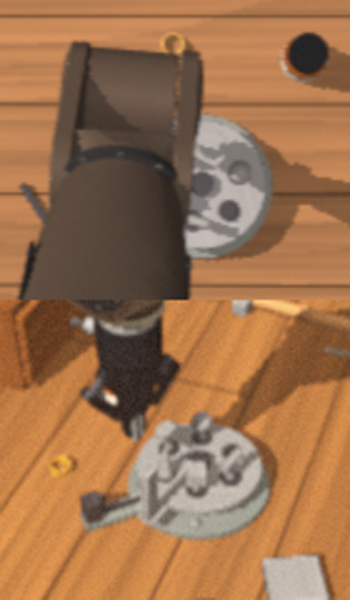

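The top view is hidden by the arm. In the side view the closed fingertips are above and just behind the tab, on its pointer side, and clear of it. I'll correct the xy and go down.

```bash
python3 -m crank '[{"gripper":0,"offset":[0.009,0.0115,0],"rot":[0,0,0]},{"gripper":0,"offset":[0.009,0.0115,-0.035],"rot":[0,0,0]},{"gripper":0,"offset":[0.009,0.0115,-0.073],"rot":[0,0,0]},{"gripper":0,"offset":[0.009,0.0115,-0.073],"rot":[0,0,0]}]'
python3 - <<'E'
import numpy as np
C=np.array([.580,-.067])
for a in range(55,200,6): print(a,(C+.112*np.array([np.cos(np.radians(a)),np.sin(np.radians(a))])).round(4))
E
```

```text
t: 2.58
eef_pos: [0.6456, 0.0255, 0.0777]
ee_rot: [0.0, 0.954, -0.3, -0.001]
force: [1.2, 0.2, 0.2]
width: 0.0001
gripper_force: 0.0
55 [0.6442 0.0247]
61 [0.6343 0.031 ]
67 [0.6238 0.0361]
73 [0.6127 0.0401]
79 [0.6014 0.0429]
85 [0.5898 0.0446]
91 [0.578 0.045]
97 [0.5664 0.0442]
103 [0.5548 0.0421]
109 [0.5435 0.0389]
115 [0.5327 0.0345]
121 [0.5223 0.029 ]
127 [0.5126 0.0224]
133 [0.5036 0.0149]
139 [0.4955 0.0065]
145 [ 0.4883 -0.0028]
151 [ 0.482  -0.0127]
157 [ 0.4769 -0.0232]
163 [ 0.4729 -0.0343]
169 [ 0.4701 -0.0456]
175 [ 0.4684 -0.0572]
181 [ 0.468 -0.069]
187 [ 0.4688 -0.0806]
193 [ 0.4709 -0.0922]
199 [ 0.4741 -0.1035]
```

```bash
python3 -m crank '[{"gripper":0,"offset":[-0.010,0.006,0],"rot":[0,0,0.0167]},{"gripper":0,"offset":[-0.015,0.009,0],"rot":[0,0,0.025]},{"gripper":0,"offset":[-0.020,0.0115,0],"rot":[0,0,0.0333]},{"gripper":0,"offset":[-0.026,0.0135,0],"rot":[0,0,0.0417]},{"gripper":0,"offset":[-0.0315,0.0155,0],"rot":[0,0,0.05]}]'
python3 -m crank '[{"gripper":0,"offset":[-0.006,0.001,0],"rot":[0,0,0.0083]},{"gripper":0,"offset":[-0.0115,0.003,0],"rot":[0,0,0.0167]},{"gripper":0,"offset":[-0.017,0.004,0],"rot":[0,0,0.025]},{"gripper":0,"offset":[-0.023,0.0045,0],"rot":[0,0,0.0333]},{"gripper":0,"offset":[-0.029,0.005,0],"rot":[0,0,0.0417]}]'
```

```text
t: 3.2
eef_pos: [0.6186, 0.0403, 0.0823]
ee_rot: [-0.0, 0.989, -0.146, 0.006]
force: [9.0, -1.9, 1.1]
width: -0.0001
gripper_force: 0.0
t: 3.82
eef_pos: [0.5883, 0.0456, 0.0819]
ee_rot: [0.0, 1.0, -0.015, 0.004]
force: [5.8, -0.1, 3.1]
width: -0.0001
gripper_force: 0.0
```

```bash
python3 -m crank '[{"gripper":0,"offset":[-0.010,0,0],"rot":[0,0,0.014]},{"gripper":0,"offset":[-0.0195,-0.001,0],"rot":[0,0,0.028]},{"gripper":0,"offset":[-0.029,-0.003,0],"rot":[0,0,0.042]},{"gripper":0,"offset":[-0.0385,-0.0055,0],"rot":[0,0,0.056]},{"gripper":0,"offset":[-0.048,-0.009,0],"rot":[0,0,0.069]}]'
python3 - <<'E'
from h import *
import cv2
a=arm.get_image("top")[125:245,195:335,::-1];b=arm.get_image("side")[125:245,190:330,::-1]
cv2.imwrite("pics/b.png",cv2.resize(np.vstack([a,b]),None,fx=2.5,fy=2.5,interpolation=cv2.INTER_CUBIC))
E
```

```text
t: 4.45
eef_pos: [0.5392, 0.0366, 0.0812]
ee_rot: [0.001, 0.98, 0.201, 0.003]
force: [0.7, 0.4, 1.1]
width: -0.0002
gripper_force: 0.0
```

View pics/b.png

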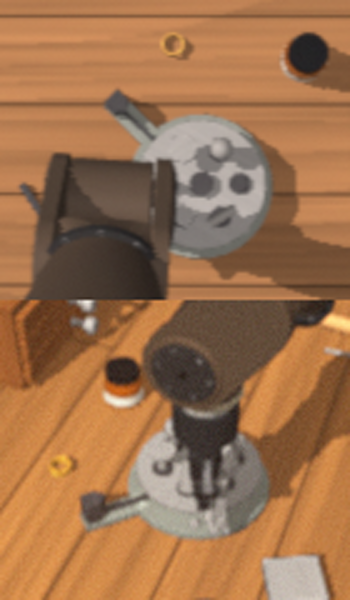

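The first click is done: the ball moved 60° to about (220,148) in the upper crop, and the tab has run ahead of the fingers. One more notch to go.

```bash
python3 -m crank '[{"gripper":0,"offset":[-0.0105,-0.005,0],"rot":[0,0,0.0167]},{"gripper":0,"offset":[-0.0205,-0.0115,0],"rot":[0,0,0.0333]},{"gripper":0,"offset":[-0.028,-0.0175,0],"rot":[0,0,0.047]},{"gripper":0,"offset":[-0.0355,-0.024,0],"rot":[0,0,0.061]},{"gripper":0,"offset":[-0.042,-0.031,0],"rot":[0,0,0.075]}]'
python3 - <<'E'
import numpy as np
C=np.array([.580,-.067]);p=lambda a:C+.112*np.array([np.cos(np.radians(a)),np.sin(np.radians(a))])
for a in (144,148,152,156,160,164,168,172): print(a,(p(a)-p(140)).round(4),(p(a)-p(160)).round(4),(a-140)/360)
E
```

```text
t: 5.18
eef_pos: [0.4983, 0.0056, 0.0803]
ee_rot: [0.002, 0.906, 0.423, 0.003]
force: [7.5, 5.5, 0.3]
width: 0.0001
gripper_force: 0.0
144 [-0.0048 -0.0062] [0.0146 0.0275] 0.011111111111111112
148 [-0.0092 -0.0126] [0.0103 0.021 ] 0.022222222222222223
152 [-0.0131 -0.0194] [0.0064 0.0143] 0.03333333333333333
156 [-0.0165 -0.0264] [0.0029 0.0072] 0.044444444444444446
160 [-0.0194 -0.0337] [0. 0.] 0.05555555555555555
164 [-0.0219 -0.0411] [-0.0024 -0.0074] 0.06666666666666667
168 [-0.0238 -0.0487] [-0.0043 -0.015 ] 0.07777777777777778
172 [-0.0251 -0.0564] [-0.0057 -0.0227] 0.08888888888888889
```

```bash
python3 -m crank '[{"gripper":0,"offset":[-0.005,-0.006,0],"rot":[0,0,0.011]},{"gripper":0,"offset":[-0.009,-0.0125,0],"rot":[0,0,0.022]},{"gripper":0,"offset":[-0.013,-0.0195,0],"rot":[0,0,0.033]},{"gripper":0,"offset":[-0.0165,-0.0265,0],"rot":[0,0,0.044]},{"gripper":0,"offset":[-0.0195,-0.0335,0],"rot":[0,0,0.0555]}]'
python3 -m crank '[{"gripper":0,"offset":[-0.0012,-0.0037,0],"rot":[0,0,0.0055]},{"gripper":0,"offset":[-0.0025,-0.0075,0],"rot":[0,0,0.011]},{"gripper":0,"offset":[-0.0025,-0.0075,0],"rot":[0,0,0.011]}]'
```

```text
t: 5.8
eef_pos: [0.4773, -0.028, 0.08]
ee_rot: [0.001, 0.819, 0.573, 0.001]
force: [0.8, 3.6, 4.7]
width: -0.0
gripper_force: 0.0
t: 6.18
eef_pos: [0.4745, -0.0358, 0.0796]
ee_rot: [0.001, 0.8, 0.6, 0.001]
force: [0.0, -0.7, 0.2]
width: -0.0
gripper_force: 0.0
```

The force is down to zero, so the second click has happened. I'll back off, rise, clear the view and check.

```bash
python3 -m crank '[{"gripper":0,"offset":[0.003,0.012,0],"rot":[0,0,0]},{"gripper":0,"offset":[0.0,0.016,0.05],"rot":[0,0,0]},{"gripper":0,"offset":[0.0,0.016,0.11],"rot":[0,0,0]},{"gripper":0,"offset":[0.0,0.016,0.17],"rot":[0,0,0]},{"gripper":0,"offset":[0.0,0.06,0.18],"rot":[0,0,0]}]'
python3 -m crank '[{"gripper":0,"offset":[0.0,0.05,0],"rot":[0,0,0]},{"gripper":0,"offset":[0,0.1,0],"rot":[0,0,0]},{"gripper":0,"offset":[0,0.15,0],"rot":[0,0,0]},{"gripper":0,"offset":[0,0.2,0],"rot":[0,0,0]},{"gripper":0,"offset":[0,0.2,0],"rot":[0,0,0]}]'
python3 - <<'E'
from h import *
import cv2
A=arm.get_image("top")[:,:,::-1];B=arm.get_image("side")[:,:,::-1]
cv2.imwrite("pics/full.png",A)
cv2.imwrite("pics/c.png",cv2.resize(np.hstack([A[145:245,215:315],B[145:245,210:310]]),None,fx=4,fy=4,interpolation=cv2.INTER_CUBIC))
E
```

```text
t: 6.8
eef_pos: [0.4746, 0.0244, 0.2624]
ee_rot: [0.002, 0.8, 0.6, 0.003]
force: [0.7, -0.1, -0.4]
width: -0.0001
gripper_force: 0.0
t: 7.42
eef_pos: [0.4725, 0.2279, 0.2583]
ee_rot: [-0.0, 0.798, 0.603, 0.0]
force: [0.2, -0.1, 0.1]
width: 0.0
gripper_force: 0.0
```

View pics/c.png

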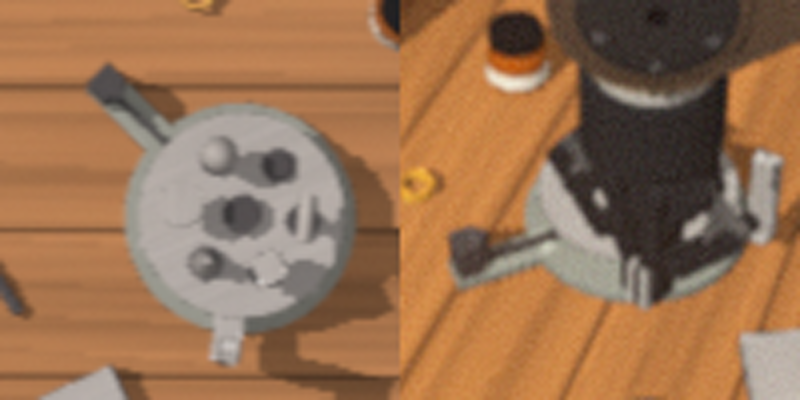

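View pics/full.png

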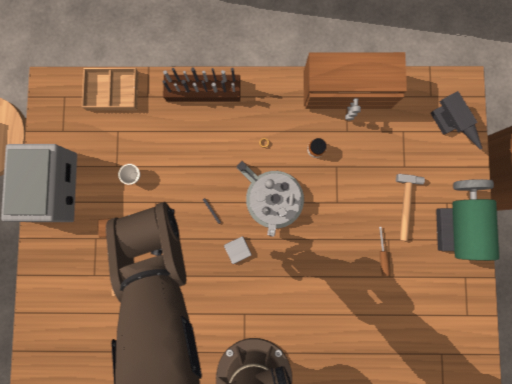

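The ball now stands at top-picture pixel (269,184) on the pointer side, and the tab top is at (271,231). The bystanders haven't moved. Checking the angle by numbers:

```bash
python3 - <<'E'
from h import *
C=np.array([.5798,-.0669])
for n,(x,y),z in(("ball",(217,155),.076),("tab",(227,350),.122),("ptr",(118,100),.046)):
    v=ray("top",215+x/4-.4,145+y/4-.4,z)[:2]-C; print(n,np.degrees(np.arctan2(v[1],v[0])),np.hypot(*v))
P=lambda a,r,z:[C[0]+r*np.cos(np.radians(a)),C[1]+r*np.sin(np.radians(a)),z]
for a in(40,47,54):print(a,(proj("top",P(a,.05,.076))-[214.6,144.6])*4,(proj("top",P(a+150,.112,.122))-[214.6,144.6])*4)
E
```

```text
ball 22.726036140490667 0.04893208850729241
tab 173.40951642559602 0.11112123958528448
ptr 46.670510623937574 0.1371651090444939
40 [200.53833315 163.40533649] [269.07268236 350.03727691]
47 [195.02599591 168.59022195] [286.43280708 345.90856426]
54 [190.18837933 174.40894259] [303.1381966  339.68347924]
```

The turret is only at about 23° while the pointer is at 46.7°, so it hasn't dropped in yet. It's either still moving or has stuck just past half-way. I'll check for motion.

```bash
python3 - <<'E'
from h import *
import cv2
A=arm.get_image("top")[:,:,::-1]
o=cv2.imread("pics/full.png")
print(arm.sense()["t"],arm.sense()["eef_pos"],np.abs(A[165:245,240:310].astype(int)-o[165:245,240:310]).mean())
cv2.imwrite("pics/d.png",cv2.resize(A[145:245,215:315],None,fx=4,fy=4,interpolation=cv2.INTER_CUBIC))
E
```

```text
7.575 [0.47285625 0.22449401 0.25826997] 0.6338095238095238
```

View pics/d.png

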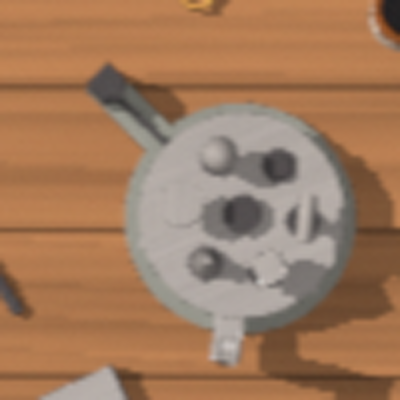

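It hasn't moved, so it hung up just past half-way. I'll go back behind the tab and push on to the notch.

```bash
python3 -m crank '[{"gripper":0,"offset":[0.002,-0.06,0],"rot":[0,0,0]},{"gripper":0,"offset":[0.004,-0.12,0],"rot":[0,0,0]},{"gripper":0,"offset":[0.006,-0.18,0],"rot":[0,0,0]},{"gripper":0,"offset":[0.007,-0.235,0],"rot":[0,0,0]},{"gripper":0,"offset":[0.007,-0.2405,0],"rot":[0,0,0]}]'
python3 -m crank '[{"gripper":0,"offset":[0,0,-0.05],"rot":[0,0,0]},{"gripper":0,"offset":[0,0,-0.1],"rot":[0,0,0]},{"gripper":0,"offset":[0,0,-0.15],"rot":[0,0,0]},{"gripper":0,"offset":[0,0,-0.181],"rot":[0,0,0]},{"gripper":0,"offset":[0,0,-0.181],"rot":[0,0,0]}]'
python3 - <<'E'
import numpy as np
C=np.array([.580,-.067]);p=lambda a:C+.112*np.array([np.cos(np.radians(a)),np.sin(np.radians(a))])
for a in range(156,190,3): print(a,p(a).round(4))
E
```

```text
t: 8.2
eef_pos: [0.4798, -0.0198, 0.2585]
ee_rot: [0.0, 0.801, 0.599, -0.0]
force: [-0.5, -0.2, 1.1]
width: -0.0001
gripper_force: 0.0
t: 8.82
eef_pos: [0.4791, -0.0158, 0.0759]
ee_rot: [-0.001, 0.799, 0.601, -0.001]
force: [1.1, 0.4, 0.6]
width: 0.0
gripper_force: 0.0
156 [ 0.4777 -0.0214]
159 [ 0.4754 -0.0269]
162 [ 0.4735 -0.0324]
165 [ 0.4718 -0.038 ]
168 [ 0.4704 -0.0437]
171 [ 0.4694 -0.0495]
174 [ 0.4686 -0.0553]
177 [ 0.4682 -0.0611]
180 [ 0.468 -0.067]
183 [ 0.4682 -0.0729]
186 [ 0.4686 -0.0787]
189 [ 0.4694 -0.0845]
```

```bash
python3 -m crank '[{"gripper":0,"offset":[-0.004,-0.008,0],"rot":[0,0,0]},{"gripper":0,"offset":[-0.0065,-0.016,0],"rot":[0,0,0]},{"gripper":0,"offset":[-0.008,-0.0215,0],"rot":[0,0,0.005]},{"gripper":0,"offset":[-0.0095,-0.0275,0],"rot":[0,0,0.012]},{"gripper":0,"offset":[-0.0105,-0.033,0],"rot":[0,0,0.019]}]'
python3 -m crank '[{"gripper":0,"offset":[-0.001,-0.006,0],"rot":[0,0,0.008]},{"gripper":0,"offset":[-0.0015,-0.0118,0],"rot":[0,0,0.016]},{"gripper":0,"offset":[-0.0015,-0.0175,0],"rot":[0,0,0.024]},{"gripper":0,"offset":[-0.0015,-0.0175,0],"rot":[0,0,0.024]}]'
python3 - <<'E'
from h import *
import cv2
A=arm.get_image("top")[:,:,::-1]
cv2.imwrite("pics/e.png",A)
E
```

```text
t: 9.45
eef_pos: [0.4698, -0.0497, 0.0785]
ee_rot: [0.001, 0.761, 0.648, 0.001]
force: [-0.4, 2.1, -0.1]
width: -0.0001
gripper_force: 0.0
t: 9.95
eef_pos: [0.4684, -0.0673, 0.0783]
ee_rot: [0.001, 0.711, 0.703, 0.0]
force: [-0.1, -0.4, -0.1]
width: 0.0001
gripper_force: 0.0
```

```bash
python3 -m crank '[{"gripper":0,"offset":[0,-0.004,0],"rot":[0,0,0.006]},{"gripper":0,"offset":[0,-0.008,0],"rot":[0,0,0.011]},{"gripper":0,"offset":[0,-0.008,0],"rot":[0,0,0.011]}]'
python3 -m crank '[{"gripper":0,"offset":[0,0.012,0],"rot":[0,0,0]},{"gripper":0,"offset":[0.0,0.016,0.05],"rot":[0,0,0]},{"gripper":0,"offset":[0.0,0.016,0.11],"rot":[0,0,0]},{"gripper":0,"offset":[0.0,0.016,0.17],"rot":[0,0,0]},{"gripper":0,"offset":[0.0,0.06,0.18],"rot":[0,0,0]}]'
python3 -m crank '[{"gripper":0,"offset":[0.0,0.06,0],"rot":[0,0,0]},{"gripper":0,"offset":[0,0.12,0],"rot":[0,0,0]},{"gripper":0,"offset":[0,0.18,0],"rot":[0,0,0]},{"gripper":0,"offset":[0,0.22,0],"rot":[0,0,0]},{"gripper":0,"offset":[0,0.22,0],"rot":[0,0,0]}]'
python3 - <<'E'
from h import *
import cv2
A=arm.get_image("top")[:,:,::-1]
cv2.imwrite("pics/f.png",cv2.resize(A[145:245,215:315],None,fx=6,fy=6,interpolation=cv2.INTER_CUBIC))
E
```

```text
t: 10.38
eef_pos: [0.4682, -0.0746, 0.0776]
ee_rot: [0.0, 0.687, 0.727, 0.0]
force: [-0.2, 0.3, 0.2]
width: 0.0001
gripper_force: 0.0
t: 11.0
eef_pos: [0.4692, -0.0147, 0.261]
ee_rot: [0.003, 0.687, 0.726, 0.002]
force: [0.7, -0.2, -0.9]
width: 0.0001
gripper_force: 0.0
t: 11.62
eef_pos: [0.4672, 0.2083, 0.2571]
ee_rot: [-0.0, 0.685, 0.729, -0.0]
force: [-0.3, -0.6, -0.1]
width: 0.0002
gripper_force: 0.0
```

View pics/f.png

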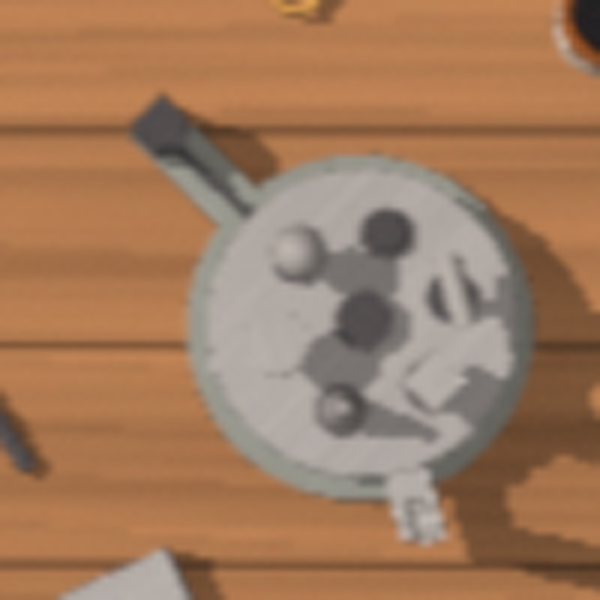

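```bash
python3 - <<'E'
from h import *
import cv2
C=np.array([.5798,-.0669])
for n,(x,y),z in(("ball",(297,252),.076),("tab",(420,522),.122),("cone",(343,410),.09),("ptr",(176,150),.046)):
    v=ray("top",215+x/6-.4,145+y/6-.4,z)[:2]-C; print(n,np.degrees(np.arctan2(v[1],v[0])),np.hypot(*v))
# what was the middle rest angle? tab in later frame: any change now
A=arm.get_image("top")[:,:,::-1];f=cv2.resize(cv2.imread("pics/f.png"),(100,100),interpolation=cv2.INTER_AREA)
print(np.abs(A[145:245,215:315].astype(int)-f).mean())
P=lambda a,r,z:[C[0]+r*np.cos(np.radians(a)),C[1]+r*np.sin(np.radians(a)),z]
for a in(35,38,41,44,47):print(a,(proj("top",P(a,.05,.076))-[214.6,144.6])*6,(proj("top",P(a+150,.112,.122))-[214.6,144.6])*6)
E
```

```text
ball 44.66279350912917 0.04862178055648506
tab -165.64828597477785 0.11221889300549556
cone 168.59519891085236 0.051493222295158715
ptr 46.82840323244556 0.1375660427773225
0.8455333333333334
35 [307.26564977 240.19863757] [384.62779794 527.49910772]
38 [303.33895622 243.07687734] [396.0440325  526.23309356]
41 [299.56883203 246.1563569 ] [407.37421493 524.36789957]
44 [295.96556318 249.42878179] [418.58645523 521.90881567]
47 [292.53899387 252.88533293] [429.64921062 518.86284639]
```

```bash
python3 - <<'E'
from h import *
for C in (np.array([.5798,-.0669]),np.array([.5815,-.0669]),np.array([.5798,-.0655])):
  for nm,L in(("init",(("ball",c(378,245),.076),("tab",c(133,218),.122),("cone",c(248,214),.09),("ptr",c(146,128),.046))),
            ("fin",[(n,(215+x/6-.4,145+y/6-.4),z) for n,(x,y),z in(("ball",(297,252),.076),("tab",(418,520),.122),("cone",(343,408),.09),("ptr",(176,150),.046))])):
    for n,u,z in L:
        v=ray("top",*u,z)[:2]-C; print(nm,n,round(np.degrees(np.arctan2(v[1],v[0])),1),round(np.hypot(*v)*1e3,1),end=" | ")
    print()
E
```

```text
init ball -76.2 51.0 | init tab 76.9 108.8 | init cone 48.2 45.8 | init ptr 47.6 136.5 | 
fin ball 44.7 48.6 | fin tab -166.0 111.0 | fin cone 168.4 50.5 | fin ptr 46.8 137.6 | 
init ball -78.0 50.6 | init tab 77.8 108.4 | init cone 49.8 44.7 | init ptr 48.1 135.4 | 
fin ball 46.1 47.4 | fin tab -166.2 112.6 | fin cone 168.7 52.1 | fin ptr 47.3 136.4 | 
init ball -76.5 52.4 | init tab 76.8 107.5 | init cone 47.0 44.8 | init ptr 47.2 135.5 | 
fin ball 43.5 47.6 | fin tab -165.3 111.3 | fin cone 169.9 50.2 | fin ptr 46.4 136.5 |
```

The final angle is within about 2° of the notch, which is as fine as the pictures can resolve. I'll check by a gentle push with force readings: in the notch it should resist, short of it the tab should slide in.

```bash
python3 -m crank '[{"gripper":0,"offset":[0.001,-0.06,0],"rot":[0,0,0]},{"gripper":0,"offset":[0.002,-0.12,0],"rot":[0,0,0]},{"gripper":0,"offset":[0.003,-0.18,0],"rot":[0,0,0]},{"gripper":0,"offset":[0.002,-0.24,0],"rot":[0,0,0]},{"gripper":0,"offset":[0.002,-0.252,0],"rot":[0,0,0]}]'
python3 -m crank '[{"gripper":0,"offset":[0,0,-0.05],"rot":[0,0,0]},{"gripper":0,"offset":[0,0,-0.1],"rot":[0,0,0]},{"gripper":0,"offset":[0,0,-0.15],"rot":[0,0,0]},{"gripper":0,"offset":[0,0,-0.18],"rot":[0,0,0]},{"gripper":0,"offset":[0,0,-0.18],"rot":[0,0,0]}]'
python3 -m crank '[{"gripper":0,"offset":[-0.001,-0.01,0],"rot":[0,0,0]},{"gripper":0,"offset":[-0.002,-0.02,0],"rot":[0,0,0]},{"gripper":0,"offset":[-0.002,-0.027,0],"rot":[0,0,0]},{"gripper":0,"offset":[-0.002,-0.027,0],"rot":[0,0,0]},{"gripper":0,"offset":[-0.002,-0.027,0],"rot":[0,0,0]}]'
```

```text
t: 12.35
eef_pos: [0.4694, -0.0502, 0.2574]
ee_rot: [0.0, 0.688, 0.726, -0.0]
force: [0.4, 0.2, 0.5]
width: -0.0002
gripper_force: 0.0
t: 12.98
eef_pos: [0.4691, -0.0463, 0.076]
ee_rot: [-0.002, 0.686, 0.727, -0.001]
force: [-0.9, 0.6, 0.7]
width: -0.0002
gripper_force: 0.0
t: 13.6
eef_pos: [0.4682, -0.0736, 0.0775]
ee_rot: [0.0, 0.686, 0.727, 0.0]
force: [-0.4, 0.2, 0.2]
width: 0.0
gripper_force: 0.0
```

Now 1 mm nudges with force readings.

```bash
python3 -m crank '[{"gripper":0,"offset":[0,-0.001,0],"rot":[0,0,0.001]},{"gripper":0,"offset":[0,-0.001,0],"rot":[0,0,0.001]},{"gripper":0,"offset":[0,-0.001,0],"rot":[0,0,0.001]}]' | grep -E "eef|force"
python3 -m crank '[{"gripper":0,"offset":[0,-0.001,0],"rot":[0,0,0.001]},{"gripper":0,"offset":[0,-0.001,0],"rot":[0,0,0.001]},{"gripper":0,"offset":[0,-0.001,0],"rot":[0,0,0.001]}]'| grep -E "eef|force"
python3 -m crank '[{"gripper":0,"offset":[0,-0.001,0],"rot":[0,0,0.001]},{"gripper":0,"offset":[0,-0.001,0],"rot":[0,0,0.001]},{"gripper":0,"offset":[0,-0.001,0],"rot":[0,0,0.001]}]'| grep -E "eef|force"
```

```text
eef_pos: [0.4682, -0.0744, 0.0772]
force: [-1.2, 0.3, 0.7]
gripper_force: 0.0
eef_pos: [0.4682, -0.0755, 0.0773]
force: [-1.0, -0.5, -0.0]
gripper_force: 0.0
eef_pos: [0.4681, -0.0765, 0.0773]
force: [0.1, -0.0, 0.2]
gripper_force: 0.0
```

```bash
python3 -m crank '[{"gripper":0,"offset":[0,-0.001,0],"rot":[0,0,0.001]},{"gripper":0,"offset":[0,-0.001,0],"rot":[0,0,0.001]},{"gripper":0,"offset":[0,-0.001,0],"rot":[0,0,0.001]}]' | grep -E "eef|force"
python3 -m crank '[{"gripper":0,"offset":[0,-0.001,0],"rot":[0,0,0.001]},{"gripper":0,"offset":[0,-0.001,0],"rot":[0,0,0.001]},{"gripper":0,"offset":[0,-0.001,0],"rot":[0,0,0.001]}]'| grep -E "eef|force"
```

```text
eef_pos: [0.4681, -0.0775, 0.0773]
force: [-0.0, -0.3, 0.0]
gripper_force: 0.0
eef_pos: [0.4681, -0.0785, 0.0773]
force: [-0.3, 1.4, 0.7]
gripper_force: 0.0
```

```bash
python3 -m crank '[{"gripper":0,"offset":[0,-0.001,0],"rot":[0,0,0.001]},{"gripper":0,"offset":[0,-0.001,0],"rot":[0,0,0.001]},{"gripper":0,"offset":[0,-0.001,0],"rot":[0,0,0.001]}]' | grep -E "eef|force"
```

```text
eef_pos: [0.4681, -0.0794, 0.0773]
force: [-0.3, 4.6, 0.1]
gripper_force: 0.0
```

The force rises to 4.6 N right where the notch was predicted, so it is seated. Backing off and checking that the turret matches the earlier picture.

```bash
python3 -m crank '[{"gripper":0,"offset":[0,0.008,0],"rot":[0,0,0]},{"gripper":0,"offset":[0.0,0.018,0],"rot":[0,0,0]},{"gripper":0,"offset":[0.0,0.02,0.06],"rot":[0,0,0]},{"gripper":0,"offset":[0.0,0.02,0.12],"rot":[0,0,0]},{"gripper":0,"offset":[0.0,0.03,0.18],"rot":[0,0,0]}]'
python3 -m crank '[{"gripper":0,"offset":[0.0,0.06,0],"rot":[0,0,0]},{"gripper":0,"offset":[0,0.12,0],"rot":[0,0,0]},{"gripper":0,"offset":[0,0.18,0],"rot":[0,0,0]},{"gripper":0,"offset":[0,0.24,0],"rot":[0,0,0]},{"gripper":0,"offset":[0,0.255,0],"rot":[0,0,0]}]'
python3 -m crank '[{"gripper":0,"offset":[0,0,0],"rot":[0,0,0]},{"gripper":0,"offset":[0,0,0],"rot":[0,0,0]},{"gripper":0,"offset":[0,0,0],"rot":[0,0,0]},{"gripper":0,"offset":[0,0,0],"rot":[0,0,0]},{"gripper":0,"offset":[0,0,0],"rot":[0,0,0]}]' | grep t:
python3 - <<'E'
from h import *
import cv2
f=cv2.resize(cv2.imread("pics/f.png"),(100,100),interpolation=cv2.INTER_AREA)
A=arm.get_image("top")[145:245,215:315,::-1].astype(np.uint8)
r=lambda I,x,y,h:I[int(y/6)-h:int(y/6)+h,int(x/6)-h:int(x/6)+h].astype(np.float32).mean(2)
for x,y in((420,515),(297,252),(343,410),(160,130)):
    print(cv2.phaseCorrelate(r(f,x,y,9).copy(),r(A,x,y,9).copy(),cv2.createHanningWindow((18,18),cv2.CV_32F)))
print(np.abs(A.astype(int)-f).mean())
E
```

```text
t: 16.48
eef_pos: [0.4678, -0.0491, 0.2593]
ee_rot: [0.0, 0.672, 0.74, -0.0]
force: [0.8, 0.2, -0.5]
width: -0.0002
gripper_force: 0.0
t: 17.1
eef_pos: [0.4673, 0.2087, 0.2571]
ee_rot: [-0.0, 0.671, 0.742, 0.0]
force: [-0.0, -0.6, 0.9]
width: -0.0002
gripper_force: 0.0
t: 17.73
ee_rot: [0.0, 0.672, 0.74, 0.0]
((0.025859028731014533, -0.1979596978813074), 1.0271968363243857)
((-0.0491727282829828, 0.12407872932187303), 0.9832637144459618)
((0.044876121595322616, -0.047159938765156895), 1.0261258843504353)
((-0.10189992254379554, 0.10979484845005771), 1.0305506270608784)
0.8860333333333333
```

The turret hasn't shifted since the earlier picture, so it is sitting in its notch with the arm clear of it.

```bash
python3 -c "
from plant import arm
print(arm.finish_job())"
```

```text
the job is handed in; nothing more can be done
None
```

The ball stake stands at the pointer, with the turret resisting a light push where the notch should be; the arm is clear, no bystander was seen to move, and I handed the job in at about 18 s.

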